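# Unlock and lift the hanging bell off its peg, seat and charge it

### The arm

A 7-joint arm with a two-finger parallel gripper is mounted at the origin on a cart in front of the work surface, level with it; the furniture and walls round the work are solid. World frame = base frame: x ahead of the robot, y to its left, z up, the work surface at z = 0. Lengths are in m, angles in rad, forces in N, time in s.
With the tool pointing down it reaches from about 0.425 to 0.925 m from the base axis. Payload 6.8 kg.
Tool frame: the origin (TCP) lies at the very end of the fingers, on their centre line; the grasp point (between the pads) lies 19 mm behind it; z points along the fingers, x is the direction in which the jaws open and shut, and the axes are right-handed (so a half turn about z gives the same grasp; the last joint's range is limited). The gripper opens to 88 mm and grips with 3 to 60 N. Pads are 20 mm wide; open, the fingers measure 115 mm over their backs; the gripper's body (75 mm by 178 mm) begins 61 mm behind the grasp point.
Start: joints at [-0.108, 0.477, 0.022, 1.555, -0.011, 1.109, -0.083], TCP at [0.675, 0, 0.223] pointing down, gripper open.
Joint ranges: [-2.96, 2.96], [-0.34, 2.1], [-1.41, 1.46], [0.24, 2.44], [-1.37, 4.51], [0.17, 1.92], [-2.96, 2.96]. Speed limits (rad/s): [2.39, 2.39, 3.14, 3.14, 3.14, 3.14, 3.14].

### API

Orientations are given as a 3x3 rotation matrix whose columns are the frame's x, y, z axes.
In Python, from cell import robot gives the robot as it stands.
- The arm moves only by the shell command python3 -m creep 'ROWS' [FORCE]. ROWS is JSON, a list that holds one entry, the list of rows, each a list of 7 numbers: the shift along the tool's x, y, z normalised to -1 to 1, where 1 is 1 m, then the turn, a rotation vector about the tool's x, y, z normalised to -1 to 1, where 1 is pi rad, then the opening, from 0 (shut) to 1 (fully open). A call has 1 to 12 rows; each row is the pose to reach, as a shift and turn from the pose commanded when the call began, along the tool's axes at that moment, turning the shorter way round; what a row does not reach only later rows make up. A row lasts 1/10 s, in which the tool goes at most 50 mm and 8.59 degrees, less where a joint would pass 70% of its speed; a pose out of reach is approached as far as the arm can. A call with a number of a shift or a turn outside -1 to 1 is refused whole. A call with a gripper value outside its range is refused whole. The fingers move at their own pace and stop on an object; FORCE is the grip in N (left out, the last holds). Time passes only in rows, so rows that repeat a pose let the fingers close. It gives the time, the measured TCP pose, the force and the opening at its end, in the units of the state.
- robot.get_obs(): the state, without advancing time (a new reading comes with each control period).
- robot.grab_frame(name): name is "scene" or "side" or "wrist"; returns (picture, depth): 400x640x3 uint8, red, green, blue; 400x640 float32, m along the optical axis (not along the pixel's ray), 0 where there is no reading.
- robot.camera_params(name): a dict with "intrinsics" (3x3 intrinsics, pixels), "R" (3x3) and "t" (3): a world point X has camera coordinates R X + t. Camera axes: x right, y down, z forward; pixel columns grow to the right and rows downward; lengths in m; the calibration is good to about 2 mm. A picture is of the moment at which its call begins: read the wrist's pose just before it. camera_params takes no time and is no camera call; for the wrist camera it gives the pose at the moment of the call.
- robot.sign_off(): hands the job in, once; it reports no verdict.
Trained networks look in the newest picture that a camera, given by its name, has taken for a name from the list of things; names that differ only in an ending like _2 or _b are one class to them, and where a whole thing is asked for, a point or a joint stands for the part that bears it (a point fixed in the world has none). Each returns a list of dicts, best first, with "p" (0 to 1); they miss things now and then, are a little off and sometimes report something else, mostly with a low value. They report only what shows in the picture. A call takes as long as a camera call. They do not tell look-alikes from the thing itself.
- robot.silhouettes(label, camera): "region" (400x640 bool, what is visible of it) and "centre" ([row, column] in pixels, amid what is visible of it).
- robot.pinpoint(label, camera): "centre" ([row, column] in pixels: a listed point, or the origin of a listed thing).
The state is a dict: "t": time; "joints": joint angles; "joint_vel": joint speeds; "joint_efforts": joint torques, N m; "tcp_pos": TCP position; "tcp_rot": TCP orientation; "ft_force": force on the tool from outside, world axes, zero at the start; "ft_torque": the same for the moment, N m; "grip_width": opening from 0.0 (shut) to 1.0 (fully open).
Only numpy, scipy, OpenCV 4.12 (cv2) and the standard library are available. Lean on these libraries where they do the work, as an engineer would, in place of code of your own. Each camera call takes 0.05 s, during which the arm holds its last target. There are 200 camera calls.

### The job

The sealing bell hangs on its parking peg, locked by a cross pin hidden inside it. Without forcing it, turn it anticlockwise (seen from above) by its bar until a light lift tells you the pin has found the slot, lift it up and off the peg, and set it fully down over the round boss of the blue charging station. With the bell seated, squeeze the station's red trigger all the way in, hold it for about half a second and let it spring back; keep the bell upright and leave the other things where they are.

Things in the scene. Friction and masses are not known exactly. Their poses are not given: they have to be found in the camera images.
- bell: Sealing bell: aluminium cap, open below, 64 mm diameter, 60 mm high, blue band low on its skirt, 0.28 kg. Origin: centre of its lower rim, z up. Inside: bore 56 mm diameter, roof 54 mm above the origin on which it hangs on the peg's top, and, 30 to 36 mm above the origin, a collar with a 21 mm hole and a 12 mm wide slot right across along the bell's x.
- bell_bar (a point): Centre of the flat top of the black bar grip on the bell, 88 mm above the bell's origin. The bar is 52 mm long (bell's x), 14 mm thick (y) and 28 mm high, standing on the bell's top.
- park_stand: Parking stand, fixed: round dark steel foot 92 mm diameter, 12 mm high, with an upright peg 16 mm thick, its top 100 mm above the origin (centre of the foot's underside). Hung up, the bell's rim is 46 mm above the origin. Raised by 60 mm it is clear of the peg.
- peg_top (a point): Top of the peg. 10 mm below it a hidden level cross pin, 6 mm square, 44 mm long, runs through the peg, its direction unknown: 22 to 75 degrees anticlockwise (from above) of the bell's bar as it hangs at the start. The bell can rise only about 5 mm until its collar meets the pin, unless its bar is in line with the pin within about 6 degrees.
- charge_station: Charging station, fixed: blue base plate 110 mm (x) by 230 mm (y), 12 mm thick. Origin: centre of its underside, z up. At y = +65 mm a round steel boss in a black gasket; at y = -70 mm an upright black fixed grip with a red sprung trigger lever on its -y side; at x = +40 mm, y = 0 a small gauge, 61 mm high.
- seat (a point): Centre of the boss's foot, on the plate's top. The boss is 51 mm in diameter, 10 mm high, its upper 4 mm conical; the bell goes over it, turned any way, and when fully down its rim rests on the plate with its origin at this point.
- grip_top (a point): Centre of the flat top of the fixed grip, 95 mm above the bench. The grip is 22 mm thick along the station's y and 30 to 34 mm wide along x.
- trigger_pad (a point): Middle of the outer face (towards the station's -y) of the red trigger lever, 82 mm above the bench; the lever is 20 mm wide (x), 10 mm thick, its top 92 mm above the bench. At rest the grip's far face and this face are about 44 mm apart; squeezed fully the pad has moved about 10 mm towards the grip.
- trigger (a joint): Angle of the trigger lever about the hinge at its foot, rad: 0 at rest, 0.16 squeezed fully against its stop. A spring returns it; fully squeezed it takes about 8 N at the pad.
- seal_tin: Bystander: closed white round tin, 66 mm diameter, 30 mm high. Origin: centre of its underside.
- leak_plug_0: Bystander: cream knurled plug, 27 mm diameter, 26 mm high. Origin: centre of its underside.
- leak_plug_1: Bystander: light grey knurled plug, 27 mm diameter, 26 mm high. Origin: centre of its underside.
- marker: Bystander: black and white marker pen lying down, 127 mm long, 15 mm thick, along its y. Origin: centre of its underside.
- tweezers: Bystander: steel tweezers lying down, 118 mm long, 10 mm high, along their y. Origin: centre of its underside.
- cup_06: Bystander: open grey turned cup, 92 mm diameter, 68 mm high. Origin: centre of its underside.
- nest_fixture: Bystander: blue fixture block 45 x 70 mm with two pins, 30 mm high. Origin: centre of its underside.
Not all that is in view belongs to the job. What is shaped like the park_stand but brown or purple is not meant. Leave any pink look-alike of the bell alone.

How it is judged:
By the outcome, as a careful person would: the job done as asked, in the order asked, and still so for the second after the job is handed in, with the robot touching nothing.
It also fails if it takes over 54 s, if anything falls off the work surface, if the arm or the gripper's body presses on something with over 40 N, if the wrist force passes 120 N, or if a joint passes its speed limit or range.

## Working session

There is one attempt and no reset: what is moved stays moved. The work goes in short steps, Python scripts to look and compute and a shell command to move; the robot and the scene stay as the last step left them, time stands still between calls to the robot, and variables do not carry over. Pictures are saved under pics/ and viewed, about 8 in all and at most 12, crops included, and the job is handed in when it is done.

```bash
mkdir -p pics; ls; cat > h.py <<'E'
import numpy as np, cv2
from cell import robot
def cam(n):
    c=robot.camera_params(n); return np.array(c["intrinsics"]),np.array(c["R"]),np.array(c["t"])
def ray(n,rc):
    K,R,t=cam(n); d=R.T@np.linalg.solve(K,[rc[1],rc[0],1.]); return -R.T@t,d
def atz(n,rc,z):
    o,d=ray(n,rc); return o+d*(z-o[2])/d[2]
def proj(n,X):
    K,R,t=cam(n); p=K@(R@np.asarray(X,float)+t); return p[1]/p[2],p[0]/p[2]
def cloud(n,depth):
    K,R,t=cam(n); v,u=np.indices(depth.shape); P=np.stack([u,v,np.ones_like(u)],-1)@np.linalg.inv(K).T*depth[...,None]
    return (P-t)@R
E
python3 - <<'E'
from h import *
for n in("scene","side"):
    im,d=robot.grab_frame(n); np.savez("pics/%s0"%n,im=im,d=d); cv2.imwrite("pics/%s0.png"%n,im[...,::-1])
    print(n,-cam(n)[1].T@cam(n)[2])
    for l,z in(("bell_bar",.134),("peg_top",.1),("park_stand",0),("seat",.012),("grip_top",.095),("trigger_pad",.082),("charge_station",0)):
        for r in robot.pinpoint(l,n)[:3]: print(l,round(r["p"],2),np.round(r["centre"]),atz(n,r["centre"],z).round(3))
o=robot.get_obs();print(o["t"],o["tcp_rot"],o["ft_force"])
E
```

```text
pics
scene [-0.29374941 -0.64525338  0.60188536]
bell_bar 0.69 [194. 358.] [ 0.535 -0.162  0.134]
bell_bar 0.61 [213. 410.] [ 0.527 -0.324  0.134]
peg_top 0.85 [226. 342.] [ 0.407 -0.197  0.1  ]
peg_top 0.72 [221. 395.] [ 0.519 -0.29   0.1  ]
park_stand 0.92 [258. 340.] [ 0.407 -0.197  0.   ]
park_stand 0.91 [256. 391.] [ 0.502 -0.298  0.   ]
park_stand 0.79 [232. 355.] [ 0.543 -0.155  0.   ]
seat 0.88 [197. 259.] [0.506 0.21  0.012]
grip_top 0.64 [189. 301.] [0.517 0.031 0.095]
grip_top 0.63 [205. 277.] [0.392 0.015 0.095]
trigger_pad 0.68 [190. 303.] [0.535 0.041 0.082]
charge_station 0.67 [206. 278.] [0.515 0.132 0.   ]
charge_station 0.24 [232. 357.] [ 0.547 -0.161  0.   ]
side [0.37610139 0.94581442 0.90635019]
bell_bar 0.75 [165. 300.] [ 0.597 -0.208  0.134]
bell_bar 0.73 [175. 310.] [ 0.554 -0.15   0.134]
peg_top 0.87 [182. 354.] [ 0.412 -0.171  0.1  ]
peg_top 0.68 [280. 312.] [0.493 0.263 0.1  ]
peg_top 0.55 [163. 328.] [ 0.509 -0.277  0.1  ]
park_stand 0.88 [200. 353.] [ 0.414 -0.201  0.   ]
park_stand 0.63 [203. 315.] [ 0.545 -0.173  0.   ]
park_stand 0.57 [181. 332.] [ 0.498 -0.311  0.   ]
seat 0.66 [281. 317.] [0.494 0.188 0.012]
grip_top 0.6 [229. 313.] [0.518 0.064 0.095]
trigger_pad 0.43 [355. 336.] [0.415 0.453 0.082]
trigger_pad 0.42 [222. 310.] [0.532 0.023 0.082]
charge_station 0.85 [267. 314.] [0.511 0.129 0.   ]
0.8 [[ 9.99999999e-01 -3.34213675e-05  1.18681967e-05]
 [-3.34214252e-05 -9.99999999e-01  4.86228881e-06]
 [ 1.18680342e-05 -4.86268546e-06 -1.00000000e+00]] [ 0.62455467 -0.02567116  0.17954   ]
```

```bash
python3 - <<'E'
import cv2
a=cv2.imread("pics/scene0.png")[130:290,220:460]; b=cv2.imread("pics/side0.png")[130:330,220:440]
cv2.imwrite("pics/sc.png",cv2.resize(a,None,fx=3.3,fy=3.3,interpolation=cv2.INTER_CUBIC))
cv2.imwrite("pics/sd.png",cv2.resize(b,None,fx=3,fy=3,interpolation=cv2.INTER_CUBIC))
E
```

```text
(no output)
```

View pics/sc.png

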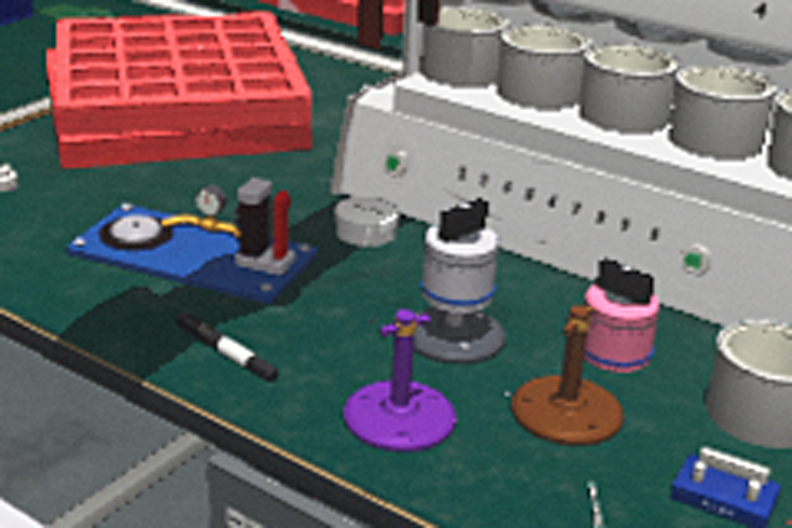

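View pics/sd.png

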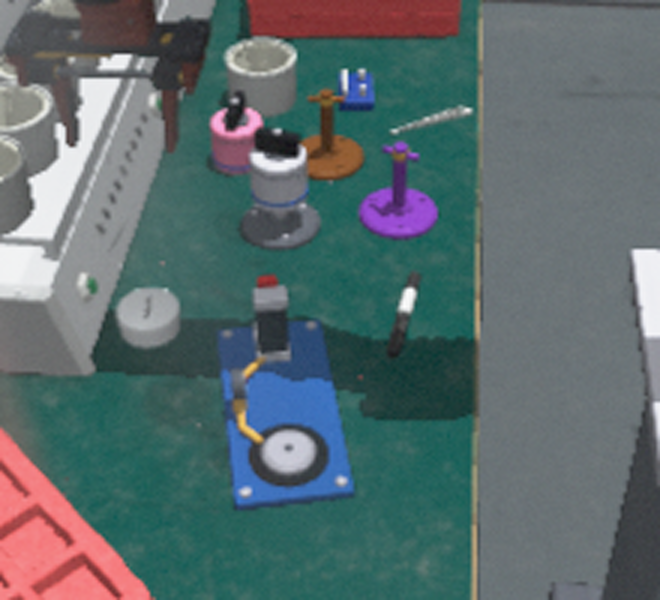

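Silver bell at scene (194,358) on the grey-steel stand (232,355) is ours. The pink one at (213,410) and the empty purple and brown stands are look-alikes. Next I refine the positions with depth and check clearances.

```bash
python3 - <<'E'
from h import *
from scipy import stats
for n in("scene","side"):
    z=np.load("pics/%s0.npz"%n); P=cloud(n,z["d"]); ok=z["d"]>0
    im=z["im"].astype(int)
    m=ok&(np.hypot(P[...,0]-.54,P[...,1]+.16)<.05)&(P[...,2]>.112)&(P[...,2]<.16)
    q=P[m]; print(n,"bar",len(q),q.mean(0).round(4) if len(q) else"", q[:,2].max() if len(q) else "")
    d=m&(im.sum(-1)<150); q=P[d]
    if len(q)>10:
        c=q.mean(0); w,v=np.linalg.eigh(np.cov(q[:,:2].T)); print(" dark",len(q),c.round(4),np.degrees(np.arctan2(v[1,1],v[0,1])),np.sqrt(w), q[:,:2].min(0),q[:,:2].max(0))
    # near obstacles: max height on grid
    for y in np.arange(-.36,.34,.06):
        print(round(y,2),[ (round(float(P[...,2][s].max()),2) if s.any() else None) for x in np.arange(.35,.9,.05) for s in [ok&(abs(P[...,0]-x)<.025)&(abs(P[...,1]-y)<.03)]])
E
```

```text
scene bar 127 [ 0.5421 -0.1635  0.125 ] 0.1346469540775864
 dark 109 [ 0.5425 -0.1646  0.1245] 165.43876875190415 [0.00248886 0.0154695 ] [ 0.52025669 -0.17245446] [ 0.57024965 -0.15420143]
-0.36 [0.01, 0.01, 0.01, 0.01, 0.01, 0.07, 0.07, 0.07, 0.2, 0.2, 0.29]
-0.3 [0.0, 0.0, 0.01, 0.1, 0.09, 0.09, 0.06, 0.07, 0.2, 0.2, 0.29]
-0.24 [0.01, 0.01, 0.01, 0.01, 0.01, 0.09, 0.0, 0.08, 0.2, 0.2, 0.29]
-0.18 [0.01, 0.1, 0.09, 0.13, 0.13, 0.01, 0.0, 0.08, 0.2, 0.2, 0.29]
-0.12 [0.0, 0.0, 0.0, 0.1, 0.13, 0.0, 0.0, 0.07, 0.2, 0.2, 0.29]
-0.06 [0.0, 0.02, 0.62, 0.62, 0.62, 0.62, 0.62, 0.6, 0.34, 0.2, 0.29]
0.0 [0.0, 0.02, 0.62, 0.61, 0.59, 0.57, 0.54, 0.41, 0.34, 0.2, 0.29]
0.06 [0.0, 0.01, 0.01, 0.1, 0.1, 0.57, 0.53, 0.07, 0.19, 0.19, 0.29]
0.12 [0.0, 0.0, 0.01, 0.01, 0.06, 0.0, 0.0, 0.09, 0.12, 0.12, 0.27]
0.18 [0.0, 0.0, 0.02, 0.02, 0.02, 0.0, 0.0, 0.0, 0.05, 0.08, 0.0]
0.24 [0.0, 0.0, 0.02, 0.02, 0.02, 0.0, 0.0, 0.07, 0.08, 0.08, 0.08]
0.3 [0.0, 0.0, 0.0, 0.0, 0.0, 0.0, 0.08, 0.08, 0.08, 0.08, 0.08]
side bar 118 [ 0.5488 -0.1543  0.1264] 0.13762734218184605
 dark 85 [ 0.5498 -0.1535  0.1248]
[... 245 characters left out ...]
0.01, 0.02, 0.02, 0.02, 0.01, 0.09, 0.09, 0.06, 0.16, 0.2, 0.29]
-0.18 [0.01, 0.1, 0.1, 0.13, 0.14, 0.11, 0.01, 0.07, 0.2, 0.21, 0.29]
-0.12 [0.01, 0.01, 0.01, 0.11, 0.13, 0.11, 0.01, 0.07, 0.2, 0.2, 0.29]
-0.06 [0.01, 0.02, 0.01, 0.01, 0.01, 0.35, 0.62, 0.61, 0.35, 0.2, 0.29]
0.0 [0.7, 0.7, 0.7, 0.7, 0.68, 0.66, 0.63, 0.61, 0.35, 0.21, 0.29]
0.06 [0.01, 0.7, 0.66, 0.66, 0.65, 0.63, 0.62, 0.61, 0.35, 0.2, 0.29]
0.12 [0.01, 0.01, 0.02, 0.02, 0.06, 0.01, 0.01, 0.08, 0.12, 0.12, 0.3]
0.18 [0.01, 0.01, 0.03, 0.03, 0.06, 0.01, 0.01, 0.01, 0.01, 0.08, 0.07]
0.24 [0.01, 0.01, 0.02, 0.03, 0.02, 0.01, 0.01, 0.08, 0.08, 0.08, 0.08]
0.3 [0.01, 0.01, 0.01, 0.01, 0.01, 0.01, 0.08, 0.08, 0.08, 0.08, 0.08]
```

```bash
python3 -m creep '[[[-0.04,0.04,0,0,0,0,1],[-0.08,0.08,0,0,0,0,1],[-0.12,0.12,0,0,0,0,1],[-0.135,0.15,-0.02,0,0,0,1],[-0.135,0.15,-0.02,0,0,0,1]]]' 10
python3 - <<'E'
from h import *
o=robot.get_obs();print(o["t"],o["tcp_pos"],o["tcp_rot"])
n="wrist";im,d=robot.grab_frame(n); np.savez("pics/w1",im=im,d=d); cv2.imwrite("pics/w1.png",im[...,::-1])
print(-cam(n)[1].T@cam(n)[2])
for l,z in(("bell_bar",.134),("bell",.046),("park_stand",0)):
    for r in robot.pinpoint(l,n)[:3]: print(l,round(r["p"],2),np.round(r["centre"]),atz(n,r["centre"],z).round(4))
E
```

```text
t: 1.3
tcp_pos: [0.5372, -0.1566, 0.2447]
tcp_rot: [[1.0, -0.009, 0.002], [-0.009, -1.0, -0.003], [0.002, 0.003, -1.0]]
ft_force: [-0.1, 0.0, -0.2]
grip_width: 1.0
1.3 [ 0.53722337 -0.1565541   0.24471102] [[ 0.99995931 -0.00889483  0.00150038]
 [-0.00889038 -0.99995613 -0.00294902]
 [ 0.00152654  0.00293556 -0.99999453]]
[ 0.53982099 -0.07605347  0.40604314]
bell_bar 0.75 [197. 330.] [ 0.552  -0.1526  0.134 ]
bell_bar 0.6 [287. 387.] [ 0.6111 -0.2497  0.134 ]
bell 0.9 [175. 329.] [ 0.5548 -0.1487  0.046 ]
bell 0.87 [254. 373.] [ 0.6135 -0.2545  0.046 ]
bell 0.55 [ 59. 202.] [ 0.4153 -0.0197  0.046 ]
park_stand 0.75 [260. 299.] [ 0.5142 -0.2859  0.    ]
park_stand 0.69 [199. 230.] [ 0.4191 -0.1915  0.    ]
```

View pics/w1.png

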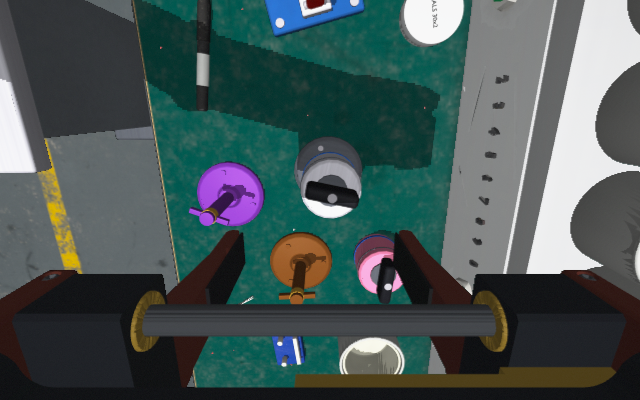

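The wrist view shows our silver bell at (195,331), its bar falling to the right by about 15° (bar yaw about -15° or 165°). The pink copy is at (280,385) and the purple and brown stands are left and below. I'll fit the bar from the wrist depth.

```bash
cat >> h.py <<'E'
def bar(n,im,d,c,zlo,zhi,r=.045):
    P=cloud(n,d); m=(d>0)&(np.hypot(P[...,0]-c[0],P[...,1]-c[1])<r)&(P[...,2]>zlo)&(P[...,2]<zhi)
    m=cv2.morphologyEx(m.astype(np.uint8),cv2.MORPH_OPEN,np.ones((3,3)))>0
    q=P[m]; (cx,cy),(w,h),a=cv2.minAreaRect((q[:,:2]*1000).astype(np.float32))
    wv,v=np.linalg.eigh(np.cov(q[:,:2].T))
    print(n,len(q),"mean",q.mean(0).round(4),"rect",round(cx,1),round(cy,1),round(w,1),round(h,1),round(a,1),"pca",np.degrees(np.arctan2(v[1,1],v[0,1])).round(1))
    return m
E
python3 - <<'E'
from h import *
z=np.load("pics/w1.npz")
for lo in(.115,.125,.129): bar("wrist",z["im"],z["d"],(.55,-.155),lo,.15)
P=cloud("wrist",z["d"]); q=P[(z["d"]>0)&(np.hypot(P[...,0]-.55,P[...,1]+.155)<.05)&(P[...,2]>.098)&(P[...,2]<.113)]
(c,r)=cv2.minEnclosingCircle((q[:,:2]*1000).astype(np.float32)); print("top",c,r,np.median(q[:,2]))
q=P[(z["d"]>0)&(np.hypot(P[...,0]-.55,P[...,1]+.155)<.05)&(P[...,2]>.12)];print(np.percentile(q[:,2],[50,90]))
E
```

```text
wrist 905 mean [ 0.5541 -0.1491  0.1291] rect 554.3 -151.1 14.5 51.9 78.5 pca 168.2
wrist 771 mean [ 0.5541 -0.15    0.1306] rect 554.4 -151.2 14.4 51.9 78.3 pca 168.4
wrist 642 mean [ 0.5541 -0.1506  0.1311] rect 554.5 -151.1 12.7 50.3 78.0 pca 168.4
top (554.2069091796875, -151.02745056152344) 31.896574020385742 0.10342112441439312
[0.33981371 0.35671837]
```

```bash
python3 - <<'E'
from h import *
o=robot.get_obs();print(o["t"],o["tcp_pos"],o["tcp_rot"],o["joints"],o["ft_force"])
E
```

```text
1.5 [ 0.54079281 -0.14861637  0.24259238] [[ 9.99998762e-01  1.44661211e-03  6.19556226e-04]
 [ 1.44616193e-03 -9.99998690e-01  7.26436628e-04]
 [ 6.20606287e-04 -7.25539750e-04 -9.99999544e-01]] [ 0.10458703  0.26960846  0.06420731  1.81401059 -0.02055289  1.05810231
  0.17800151] [-0.18952117  0.31391988  0.52107276]
```

```bash
python3 -m creep '[[[0,0,0,0,0,0.047,1],[0,0,0,0,0,0.094,1],[0,0,0,0,0,0.141,1],[0,0,0,0,0,0.188,1],[0.005,0.004,0.01,0,0,0.235,1],[0.01,0.008,0.02,0,0,0.282,1],[0.01,0.008,0.03,0,0,0.33,1],[0.01,0.008,0.035,0,0,0.377,1],[0.01,0.008,0.035,0,0,0.424,1],[0.01,0.008,0.035,0,0,0.471,1],[0.01,0.008,0.035,0,0,0.518,1],[0.01,0.008,0.035,0,0,0.567,1]]]' 20
python3 -m creep '[[[0,0,0,0,0,0,1],[0,0,0,0,0,0,1],[0,0,0,0,0,0,1]]]'
cat >> h.py <<'E'
_c={}
_cam=cam
def cam(n): return _c.get(n) or _cam(n)
def snap(n,name):
    _c[n]=_cam(n); im,d=robot.grab_frame(n); cv2.imwrite("pics/%s.png"%name,im[...,::-1]); return im,d
E
python3 - <<'E'
from h import *
o=robot.get_obs();print(o["t"],o["tcp_pos"],np.degrees(np.arctan2(o["tcp_rot"][1][0],o["tcp_rot"][0][0])),o["ft_force"],o["joints"])
n="wrist";im,d=snap(n,"w2")
for l,z in(("bell_bar",.134),("bell",.046)):
    for r in robot.pinpoint(l,n)[:2]: print(l,round(r["p"],2),np.round(r["centre"]),atz(n,r["centre"],z).round(4))
for lo in(.115,.125): bar(n,im,d,(.55,-.158),lo,.15)
P=cloud(n,d); q=P[(d>0)&(np.hypot(P[...,0]-.55,P[...,1]+.158)<.05)&(P[...,2]>.098)&(P[...,2]<.113)]
(c,r)=cv2.minEnclosingCircle((q[:,:2]*1000).astype(np.float32)); print("top",c,r,np.median(q[:,2]))
E
```

```text
t: 2.7
tcp_pos: [0.551, -0.1555, 0.2067]
tcp_rot: [[-0.207, -0.978, -0.001], [-0.978, 0.207, 0.0], [-0.0, 0.001, -1.0]]
ft_force: [0.0, 0.1, 0.5]
grip_width: 1.0
t: 3.0
tcp_pos: [0.5504, -0.1571, 0.2073]
tcp_rot: [[-0.201, -0.98, -0.0], [-0.98, 0.201, 0.0], [-0.0, 0.0, -1.0]]
ft_force: [1.3, 0.3, -0.2]
grip_width: 0.995
3.0 [ 0.55035347 -0.15712202  0.20732865] -101.58262773841872 [ 1.25572926  0.29794652 -0.15068129] [-0.13022985  0.33608384  0.3763785   1.84263561 -0.14553979  0.99014536
 -1.46578339]
bell_bar 0.89 [207. 318.] [ 0.5529 -0.1571  0.134 ]
bell_bar 0.74 [109. 150.] [ 0.653  -0.0499  0.134 ]
bell 0.86 [182. 320.] [ 0.5528 -0.1593  0.046 ]
bell 0.79 [ 95. 413.] [ 0.6216 -0.2692  0.046 ]
wrist 1021 mean [ 0.5539 -0.1603  0.1323] rect 551.5 -159.9 13.9 51.0 77.1 pca 167.4
wrist 978 mean [ 0.5529 -0.1601  0.1328] rect 551.5 -159.9 13.9 50.9 77.0 pca 167.4
top (551.0783081054688, -159.56529235839844) 31.953811645507812 0.10556508116937428
```

View pics/w2.png

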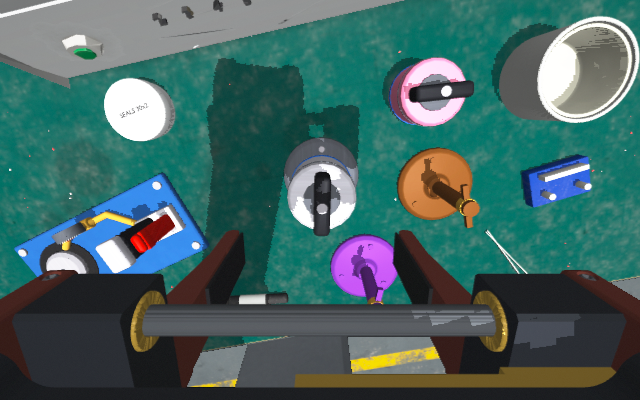

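Bell at (205,321), bar in line with the image's vertical and midway between the fingers, and nothing in the way. Descending to grip.

```bash
python3 -m creep '[[[0.0023,-0.0015,0.03,0,0,0.006,1],[0.0023,-0.0015,0.06,0,0,0.006,1],[0.0023,-0.0015,0.08,0,0,0.006,1],[0.0023,-0.0015,0.09,0,0,0.006,1],[0.0023,-0.0015,0.097,0,0,0.006,0.5],[0.0023,-0.0015,0.097,0,0,0.006,0.3],[0.0023,-0.0015,0.097,0,0,0.006,0.2],[0.0023,-0.0015,0.097,0,0,0.006,0],[0.0023,-0.0015,0.097,0,0,0.006,0],[0.0023,-0.0015,0.097,0,0,0.006,0],[0.0023,-0.0015,0.097,0,0,0.006,0]]]' 20
python3 -m creep '[[[0,0,0,0,0,0,0],[0,0,0,0,0,0,0]]]'
```

```text
t: 4.25
tcp_pos: [0.5512, -0.1605, 0.1109]
tcp_rot: [[-0.223, -0.975, 0.0], [-0.975, 0.223, -0.0], [-0.0, -0.0, -1.0]]
ft_force: [-0.8, -0.1, -0.7]
grip_width: 0.4
t: 4.45
tcp_pos: [0.551, -0.1605, 0.1107]
tcp_rot: [[-0.224, -0.975, 0.0], [-0.975, 0.224, 0.0], [-0.0, -0.0, -1.0]]
ft_force: [-0.4, 0.2, 0.3]
grip_width: 0.22
```

```bash
python3 -m creep '[[[0,0,0,0,0,0,0],[0,0,0,0,0,0,0],[0,0,0,0,0,0,0],[0,0,0,0,0,0,0]]]' 20
python3 -m creep '[[[0,0,-0.0025,0,0,0,0],[0,0,-0.0025,0,0,0,0],[0,0,-0.0025,0,0,0,0]]]'
```

```text
t: 4.85
tcp_pos: [0.5511, -0.1604, 0.1107]
tcp_rot: [[-0.223, -0.975, 0.0], [-0.975, 0.223, 0.0], [-0.0, -0.0, -1.0]]
ft_force: [-0.5, 1.4, 0.0]
grip_width: 0.154
t: 5.15
tcp_pos: [0.5507, -0.1606, 0.1129]
tcp_rot: [[-0.224, -0.975, -0.001], [-0.975, 0.224, -0.0], [0.0, 0.001, -1.0]]
ft_force: [0.3, -0.3, -3.5]
grip_width: 0.159
```

```bash
python3 -m creep '[[[0,0,0,0,0,-0.036,0],[0,0,0,0,0,-0.072,0],[0,0,0,0,0,-0.108,0],[0,0,0,0,0,-0.144,0],[0,0,0,0,0,-0.144,0],[0,0,0,0,0,-0.144,0]]]'
python3 -m creep '[[[0,0,-0.0015,0,0,0,0],[0,0,-0.003,0,0,0,0],[0,0,-0.004,0,0,0,0],[0,0,-0.004,0,0,0,0]]]'
```

```text
t: 5.75
tcp_pos: [0.5508, -0.1607, 0.113]
tcp_rot: [[0.222, -0.975, -0.0], [-0.975, -0.222, 0.0], [-0.0, 0.0, -1.0]]
ft_force: [-0.1, 0.0, -2.5]
grip_width: 0.159
t: 6.15
tcp_pos: [0.5506, -0.1604, 0.116]
tcp_rot: [[0.225, -0.974, -0.001], [-0.974, -0.225, -0.0], [0.0, 0.001, -1.0]]
ft_force: [4.1, -1.2, -17.8]
grip_width: 0.159
```

```bash
python3 -m creep '[[[0,0,0.004,0,0,0,0],[0,0,0.004,0,0,-0.022,0],[0,0,0.004,0,0,-0.044,0],[0,0,0.004,0,0,-0.044,0],[0,0,0.004,0,0,-0.044,0],[0,0,0.002,0,0,-0.044,0],[0,0,0.0005,0,0,-0.044,0],[0,0,0.0005,0,0,-0.044,0],[0,0,0.0005,0,0,-0.044,0]]]'
```

```text
t: 7.05
tcp_pos: [0.5509, -0.1605, 0.116]
tcp_rot: [[0.357, -0.934, -0.0], [-0.934, -0.357, -0.0], [-0.0, 0.001, -1.0]]
ft_force: [3.6, -1.9, -15.7]
grip_width: 0.161
```

```bash
python3 -m creep '[[[0,0,0.0035,0,0,0,0],[0,0,0.0035,0,0,-0.022,0],[0,0,0.0035,0,0,-0.044,0],[0,0,0.0035,0,0,-0.044,0],[0,0,0.0035,0,0,-0.044,0],[0,0,0.0015,0,0,-0.044,0],[0,0,0,0,0,-0.044,0],[0,0,0,0,0,-0.044,0],[0,0,0,0,0,-0.044,0]]]'
```

```text
t: 7.95
tcp_pos: [0.5508, -0.1605, 0.116]
tcp_rot: [[0.482, -0.876, -0.001], [-0.876, -0.482, -0.0], [-0.0, 0.001, -1.0]]
ft_force: [2.7, -0.8, -14.5]
grip_width: 0.157
```

```bash
python3 -m creep '[[[0,0,0.0035,0,0,0,0],[0,0,0.0035,0,0,-0.022,0],[0,0,0.0035,0,0,-0.044,0],[0,0,0.0035,0,0,-0.044,0],[0,0,0.0035,0,0,-0.044,0],[0,0,0.0015,0,0,-0.044,0],[0,0,0,0,0,-0.044,0],[0,0,0,0,0,-0.044,0],[0,0,0,0,0,-0.044,0]]]'
```

```text
t: 8.85
tcp_pos: [0.5509, -0.1605, 0.1161]
tcp_rot: [[0.598, -0.801, -0.0], [-0.801, -0.598, -0.0], [-0.0, 0.0, -1.0]]
ft_force: [3.2, -0.7, -12.2]
grip_width: 0.155
```

```bash
python3 -m creep '[[[0,0,0.0035,0,0,0,0],[0,0,0.0035,0,0,-0.022,0],[0,0,0.0035,0,0,-0.044,0],[0,0,0.0035,0,0,-0.044,0],[0,0,0.0035,0,0,-0.044,0],[0,0,0.0015,0,0,-0.044,0],[0,0,0,0,0,-0.044,0],[0,0,0,0,0,-0.044,0],[0,0,0,0,0,-0.044,0]]]'
```

```text
t: 9.75
tcp_pos: [0.5508, -0.1605, 0.1165]
tcp_rot: [[0.703, -0.711, -0.0], [-0.711, -0.703, 0.0], [-0.0, 0.0, -1.0]]
ft_force: [0.6, 0.9, -6.2]
grip_width: 0.158
```

```bash
python3 -m creep '[[[0,0,-0.001,0,0,0,0],[0,0,-0.002,0,0,0,0],[0,0,-0.002,0,0,0,0]]]'
```

```text
t: 10.05
tcp_pos: [0.5506, -0.16, 0.1187]
tcp_rot: [[0.703, -0.711, -0.001], [-0.711, -0.703, 0.001], [-0.001, 0.0, -1.0]]
ft_force: [-2.6, 2.3, -3.6]
grip_width: 0.158
```

The light lift is free at 58°: TCP rises to 0.1187 with only the bell's weight. I'll centre it by 2° and lift gently.

```bash
python3 -m creep '[[[0,0,0,0,0,-0.011,0],[0,0,0,0,0,-0.011,0],[0,0,-0.003,0,0,-0.011,0],[0,0,-0.006,0,0,-0.011,0],[0,0,-0.01,0,0,-0.011,0],[0,0,-0.01,0,0,-0.011,0]]]'
```

```text
t: 10.65
tcp_pos: [0.5518, -0.161, 0.1297]
tcp_rot: [[0.727, -0.687, 0.002], [-0.687, -0.727, -0.001], [0.002, -0.001, -1.0]]
ft_force: [0.3, 1.2, -1.7]
grip_width: 0.155
```

```bash
python3 -m creep '[[[0,0,-0.015,0,0,0,0],[0,0,-0.03,0,0,0,0],[0,0,-0.045,0,0,0,0],[0,0,-0.06,0,0,0,0],[0,0,-0.075,0,0,0,0],[0,0,-0.085,0,0,0,0],[0,0,-0.085,0,0,0,0],[0,0,-0.085,0,0,0,0]]]'
python3 - <<'E'
from h import *
o=robot.get_obs();print(o["t"],o["tcp_pos"],o["ft_force"])
im,d=snap("scene","s2"); P=cloud("scene",d)
bar("scene",im,d,(.551,-.16),.19,.26,.05)
for l,z in(("seat",.012),("grip_top",.095),("trigger_pad",.082),("charge_station",0)):
    for r in robot.pinpoint(l,"scene")[:2]: print(l,round(r["p"],2),np.round(r["centre"]),atz("scene",r["centre"],z).round(3))
im,d=snap("side","d2"); P=cloud("side",d)
for l,z in(("seat",.012),("grip_top",.095),("trigger_pad",.082),("charge_station",0)):
    for r in robot.pinpoint(l,"side")[:2]: print(l,round(r["p"],2),np.round(r["centre"]),atz("side",r["centre"],z).round(3))
# boss top by depth in side + blue plate rectangle
m=(d>0)&(np.hypot(P[...,0]-.5,P[...,1]-.195)<.045)&(P[...,2]>.017)&(P[...,2]<.032)
hsv=cv2.cvtColor(im,cv2.COLOR_RGB2HSV); bl=(d>0)&(abs(hsv[...,0].astype(int)-108)<10)&(hsv[...,1]>150)&(P[...,1]>-.02)&(P[...,1]<.3)&(P[...,0]>.4)&(P[...,0]<.6)&(P[...,2]<.025)
print("blue",bl.sum(),np.median(P[bl][:,2]),cv2.minAreaRect((P[bl][:,:2]*1000).astype(np.float32)))
a=cv2.imread("pics/s2.png")[100:260,220:420]; cv2.imwrite("pics/s2c.png",cv2.resize(a,None,fx=3,fy=3,interpolation=cv2.INTER_CUBIC))
E
```

```text
t: 11.45
tcp_pos: [0.5509, -0.1606, 0.2134]
tcp_rot: [[0.727, -0.686, 0.0], [-0.686, -0.727, -0.0], [0.0, -0.0, -1.0]]
ft_force: [-0.3, -0.1, -3.8]
grip_width: 0.155
11.45 [ 0.55093652 -0.16063742  0.21342388] [-0.29406205 -0.07264029 -3.82493114]
scene 447 mean [ 0.5358 -0.1693  0.2185] rect 540.9 -166.0 54.6 63.5 25.7 pca 118.4
seat 0.56 [201. 262.] [0.489 0.181 0.012]
seat 0.42 [186. 297.] [0.655 0.168 0.012]
grip_top 0.82 [188. 298.] [0.516 0.043 0.095]
trigger_pad 0.41 [191. 306.] [0.537 0.029 0.082]
charge_station 0.84 [204. 278.] [0.53  0.145 0.   ]
seat 0.98 [278. 315.] [0.5   0.181 0.012]
grip_top 0.84 [227. 310.] [0.529 0.059 0.095]
trigger_pad 0.36 [224. 309.] [0.535 0.033 0.082]
trigger_pad 0.18 [171. 363.] [ 0.383 -0.269  0.082]
charge_station 0.9 [264. 312.] [0.516 0.117 0.   ]
blue 1316 0.01296838651762892 ((510.599609375, 129.5689239501953), (108.81044006347656, 232.22059631347656), 13.854146003723145)
```

View pics/s2c.png

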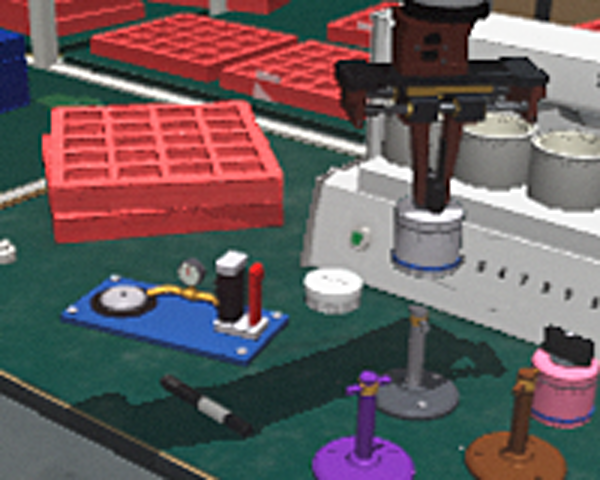

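Bell clear of the bare peg (scene about (205,360)), upright in the jaws. The station's blue plate fits a yaw of 13.9°. I'll carry the bell toward it and measure the boss from the wrist camera.

```bash
python3 -m creep '[[[-0.02,-0.011,0,0,0,0,0],[-0.05,-0.028,0,0,0,0,0],[-0.085,-0.047,0,0,0,0,0],[-0.12,-0.066,0,0,0,0,0],[-0.155,-0.085,0,0,0,0,0],[-0.19,-0.104,0,0,0,0,0],[-0.215,-0.118,0,0,0,0,0],[-0.231,-0.127,0,0,0,0,0],[-0.231,-0.127,0,0,0,0,0],[-0.231,-0.127,0,0,0,0,0],[-0.231,-0.127,0,0,0,0,0]]]'
python3 - <<'E'
from h import *
o=robot.get_obs();print(o["t"],o["tcp_pos"],o["ft_force"])
n="wrist";im,d=snap(n,"w3"); P=cloud(n,d); np.savez("pics/w3",im=im,P=P,d=d)
for l,z in(("seat",.022),("grip_top",.095),("trigger_pad",.082),("charge_station",0)):
    for r in robot.pinpoint(l,n)[:2]: print(l,round(r["p"],2),np.round(r["centre"]),atz(n,r["centre"],z).round(4))
hsv=cv2.cvtColor(im,cv2.COLOR_RGB2HSV).astype(int)
bl=(d>0)&(abs(hsv[...,0]-108)<10)&(hsv[...,1]>150)&(P[...,1]>-.02)&(P[...,1]<.3)&(P[...,0]>.4)&(P[...,0]<.62)&(P[...,2]<.025)
print("blue",bl.sum(),np.median(P[bl][:,2]),cv2.minAreaRect((P[bl][:,:2]*1000).astype(np.float32)))
m=(d>0)&(np.hypot(P[...,0]-.495,P[...,1]-.193)<.04)&(P[...,2]>.0185)&(P[...,2]<.03)
q=P[m];print("boss",m.sum(),np.median(q[:,2]),cv2.minEnclosingCircle((q[:,:2]*1000).astype(np.float32)),q.mean(0))
m=(d>0)&(np.hypot(P[...,0]-.528,P[...,1]-.06)<.035)&(P[...,2]>.085)&(P[...,2]<.11)
q=P[m];print("grip",m.sum(),cv2.minAreaRect((q[:,:2]*1000).astype(np.float32)),np.median(q[:,2]))
red=(d>0)&((hsv[...,0]<8)|(hsv[...,0]>172))&(hsv[...,1]>150)&(np.hypot(P[...,0]-.535,P[...,1]-.03)<.05)
q=P[red];print("red",red.sum(),q[:,2].max() if len(q) else 0); q=q[q[:,2]>.075]
if len(q):print(cv2.minAreaRect((q[:,:2]*1000).astype(np.float32)))
E
```

```text
t: 13.05
tcp_pos: [0.4706, 0.089, 0.2137]
tcp_rot: [[0.726, -0.688, 0.0], [-0.688, -0.726, -0.0], [0.0, 0.0, -1.0]]
ft_force: [-0.3, 0.1, -2.9]
grip_width: 0.153
13.05 [0.47055741 0.08897413 0.21366958] [-0.32618788  0.1122414  -2.93516341]
seat 0.67 [ 99. 271.] [0.4946 0.1891 0.022 ]
grip_top 0.64 [172. 384.] [0.5309 0.0621 0.095 ]
trigger_pad 0.65 [188. 408.] [0.5385 0.0282 0.082 ]
charge_station 0.9 [127. 320.] [0.5115 0.1291 0.    ]
blue 11735 0.011565916026979541 ((484.8028869628906, 119.0718002319336), (170.5761260986328, 233.5402374267578), 14.138068199157715)
boss 1598 0.02137033485449731 ((502.69427490234375, 188.46148681640625), 31.142623901367188) [0.49785852 0.19037451 0.02124809]
grip 1052 ((532.2152099609375, 49.223819732666016), (33.875938415527344, 44.661006927490234), 14.171684265136719) 0.09397129690868108
red 399 0.31760823337759003
((541.9020385742188, 41.206520080566406), (39.96624755859375, 22.40774917602539), 49.775577545166016)
```

View pics/w3.png

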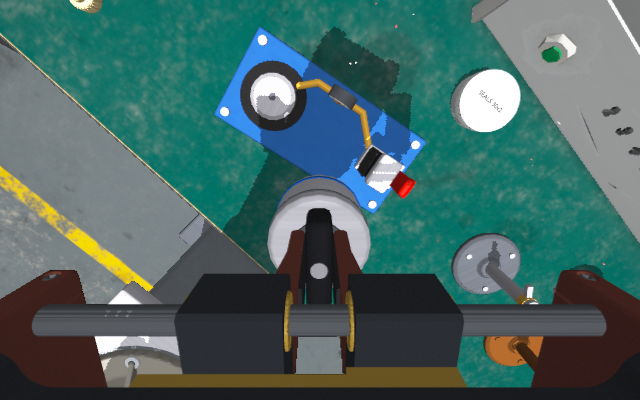

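Boss at about (95,272), gasket ring around it, grip top (170,385), red trigger (186,405). The plate is partly hidden by the held bell. Refining the boss centre robustly.

```bash
python3 - <<'E'
from h import *
z=np.load("pics/w3.npz"); im,P,d=z["im"],z["P"],z["d"]
hsv=cv2.cvtColor(im,cv2.COLOR_RGB2HSV).astype(int)
def big(m):
    n,l,s,c=cv2.connectedComponentsWithStats(m.astype(np.uint8)); i=1+s[1:,4].argmax(); return l==i
near=(d>0)&(np.hypot(P[...,0]-.495,P[...,1]-.192)<.05)
for lo in(.0185,.0195,.0205):
    m=big(cv2.morphologyEx((near&(P[...,2]>lo)&(P[...,2]<.026)&(hsv[...,1]<70)).astype(np.uint8),cv2.MORPH_OPEN,np.ones((5,5))))
    q=P[m]; print(lo,m.sum(),q.mean(0).round(4),cv2.fitEllipse(cv2.convexHull((q[:,:2]*1000).astype(np.float32))))
m=big(near&(hsv[...,2]<60)&(P[...,2]<.02)); q=P[m]
print("gasket",m.sum(),cv2.fitEllipse(cv2.convexHull((q[:,:2]*1000).astype(np.float32))),np.median(q[:,2]))
# blue plate, largest blob: far edges
bl=big((abs(hsv[...,0]-108)<12)&(hsv[...,1]>120)&(d>0)&(P[...,2]<.025)); q=P[bl]; print(cv2.minAreaRect((q[:,:2]*1000).astype(np.float32)))
# points on silver grip top
u=np.array([np.cos(.2435),np.sin(.2435)]); v=np.array([-u[1],u[0]])
g=(d>0)&(P[...,2]>.088)&(P[...,2]<.103)&(np.hypot(P[...,0]-.535,P[...,1]-.045)<.05); q=P[g][:,:2]-[.5106,.1296]
red=((hsv[...,0]<8)|(hsv[...,0]>172))&(hsv[...,1]>150)
for nm,s in(("grip",g&~red),("red",g&red)):
    q=P[s][:,:2]-[.5106,.1296]; print(nm,s.sum(),"x",np.percentile(q@u,[2,98]).round(4),"y",np.percentile(q@v,[2,98]).round(4))
E
```

```text
0.0185 1494 [0.4973 0.1905 0.0214] ((496.9387512207031, 190.6763916015625), (47.605072021484375, 47.9822998046875), 174.39039611816406)
0.0195 1343 [0.4973 0.1908 0.0216] ((497.0421142578125, 190.6270751953125), (44.38370132446289, 46.02653503417969), 96.81184387207031)
0.0205 701 [0.4967 0.1863 0.0217] ((496.2930908203125, 188.35556030273438), (38.61104965209961, 43.14687728881836), 82.2391357421875)
gasket 1676 ((497.1839599609375, 190.41221618652344), (73.60904693603516, 74.56031799316406), 142.0574188232422) 0.012662014554887434
((513.2656860351562, 127.34073638916016), (111.33599853515625, 235.79852294921875), 13.993258476257324)
grip 825 x [-0.0141  0.0177] y [-0.0821 -0.0613]
red 171 x [-0.007   0.0106] y [-0.1043 -0.0955]
```

```bash
python3 -m creep '[[[-0.02,-0.036,0,0,0,0,0],[-0.04,-0.072,0,0,0,0,0],[-0.05,-0.092,0,0,0,0,0],[-0.0507,-0.092,0.02,0,0,0,0],[-0.0507,-0.092,0.05,0,0,0,0],[-0.0507,-0.092,0.08,0,0,0,0],[-0.0507,-0.092,0.105,0,0,0,0],[-0.0507,-0.092,0.114,0,0,0,0],[-0.0507,-0.092,0.117,0,0,0,0],[-0.0507,-0.092,0.117,0,0,0,0],[-0.0507,-0.092,0.117,0,0,0,0]]]'
python3 - <<'E'
from h import *
o=robot.get_obs();print(o["t"],o["tcp_pos"],o["ft_force"])
im,d=snap("side","d3"); im2,d=snap("scene","s3")
a=cv2.resize(im[190:320,240:380,::-1],None,fx=4,fy=4,interpolation=cv2.INTER_CUBIC)
P0=[proj("side",[.497,.1906,.012]),proj("scene",[.497,.1906,.012])];print(P0)
b=cv2.resize(im2[130:240,200:330,::-1],None,fx=2,fy=2,interpolation=cv2.INTER_CUBIC)
c=np.zeros((520,820,3),np.uint8); c[:a.shape[0],:a.shape[1]]=a; c[:220,560:820]=b; cv2.imwrite("pics/m3.png",c[:,:800] if 0 else cv2.resize(c,(788,500)))
E
```

```text
t: 14.4
tcp_pos: [0.4974, 0.1925, 0.0979]
tcp_rot: [[0.727, -0.686, 0.002], [-0.686, -0.727, 0.001], [0.001, -0.002, -1.0]]
ft_force: [-0.5, 0.1, -1.9]
grip_width: 0.159
14.4 [0.49738709 0.19245772 0.09792322] [-0.46201359  0.13516811 -1.94933129]
[(np.float64(281.1682021350994), np.float64(315.34434260841914)), (np.float64(199.74900726951506), np.float64(261.16563883730873))]
```

View pics/m3.png

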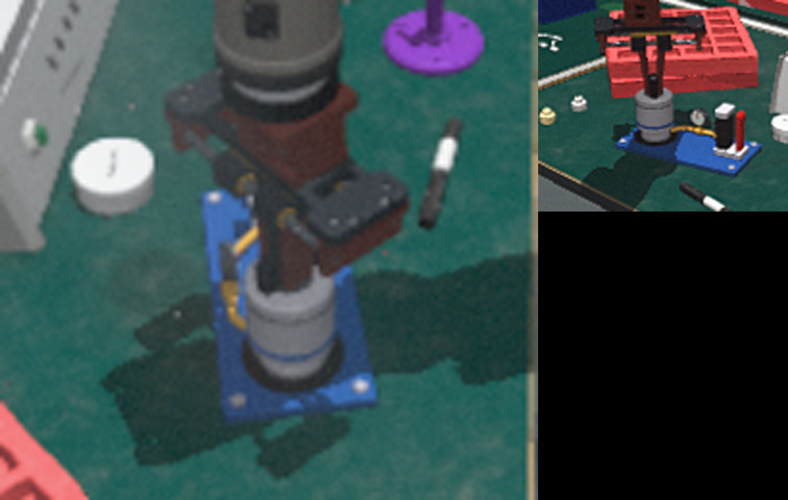

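Bell over the gasket in both views, centred. Lowering gently.

```bash
python3 -m creep '[[[0,0,0.003,0,0,0,0],[0,0,0.006,0,0,0,0],[0,0,0.009,0,0,0,0],[0,0,0.011,0,0,0,0],[0,0,0.013,0,0,0,0],[0,0,0.013,0,0,0,0]]]'
```

```text
t: 15.1
tcp_pos: [0.4962, 0.1919, 0.0833]
tcp_rot: [[0.727, -0.686, -0.001], [-0.686, -0.727, -0.0], [-0.0, 0.001, -1.0]]
ft_force: [1.4, -0.6, -3.1]
grip_width: 0.163
```

```bash
python3 -m creep '[[[0,0,0.002,0,0,0,0],[0,0,0.004,0,0,0,0],[0,0,0.0055,0,0,0,0],[0,0,0.0065,0,0,0,0],[0,0,0.0065,0,0,0,0]]]'
```

```text
t: 15.6
tcp_pos: [0.4963, 0.192, 0.077]
tcp_rot: [[0.727, -0.686, -0.0], [-0.686, -0.727, -0.0], [-0.0, 0.0, -1.0]]
ft_force: [-0.4, -0.7, -3.4]
grip_width: 0.158
```

```bash
python3 -m creep '[[[0,0,0.001,0,0,0,0],[0,0,0.0015,0,0,0,0],[0,0,0.0015,0,0,0,0]]]'
```

```text
t: 15.9
tcp_pos: [0.4965, 0.1921, 0.0768]
tcp_rot: [[0.727, -0.686, 0.0], [-0.686, -0.727, 0.0], [0.0, -0.0, -1.0]]
ft_force: [-4.4, -1.3, 9.4]
grip_width: 0.16
```

Contact at 0.0768, against an expected seating height of 0.0767, so the bell is seated. Releasing.

```bash
python3 -m creep '[[[0,0,-0.001,0,0,0,0],[0,0,-0.001,0,0,0,0.6],[0,0,-0.001,0,0,0,0.6],[0,0,-0.001,0,0,0,0.6],[0,0,-0.001,0,0,0,0.6],[0,0,-0.001,0,0,0,0.6],[0,0,-0.001,0,0,0,0.6],[0,0,-0.001,0,0,0,0.6]]]' 
python3 -m creep '[[[0,0,-0.015,0,0,0,0.6],[0,0,-0.03,0,0,0,0.6],[0,0,-0.06,0,0,0,1],[0,0,-0.1,0,0,0,1],[0,0,-0.1,0,0,0,1],[0,0,-0.1,0,0,0,1]]]' 
```

```text
t: 16.7
tcp_pos: [0.4964, 0.1921, 0.0766]
tcp_rot: [[0.727, -0.686, -0.0], [-0.686, -0.727, -0.0], [-0.0, 0.0, -1.0]]
ft_force: [0.9, -0.2, -0.6]
grip_width: 0.602
t: 17.3
tcp_pos: [0.4969, 0.1923, 0.1774]
tcp_rot: [[0.727, -0.686, 0.002], [-0.686, -0.727, 0.001], [0.001, -0.002, -1.0]]
ft_force: [0.2, -0.0, -0.7]
grip_width: 0.924
```

```bash
python3 -m creep '[[[0.03,0.02,0,0,0,0.04,1],[0.06,0.04,0,0,0,0.08,1],[0.09,0.058,0,0,0,0.12,1],[0.11,0.07,0,0,0,0.16,1],[0.1202,0.0767,0,0,0,0.182,1],[0.1202,0.0767,0,0,0,0.182,1],[0.1202,0.0767,0,0,0,0.182,1],[0.1202,0.0767,0,0,0,0.182,1]]]'
python3 - <<'E'
from h import *
o=robot.get_obs();print(o["t"],o["tcp_pos"],np.degrees(np.arctan2(o["tcp_rot"][1,0],o["tcp_rot"][0,0])))
n="wrist";im,d=snap(n,"w4"); P=cloud(n,d)
hsv=cv2.cvtColor(im,cv2.COLOR_RGB2HSV).astype(int)
u=np.array([np.cos(np.radians(14)),np.sin(np.radians(14))]); v=np.array([-u[1],u[0]]); C=np.array([.513,.1275])
s=(P[...,:2]-C)@np.stack([u,v],1)
for l,z in(("grip_top",.095),("trigger_pad",.082),("bell_bar",.1)):
    for r in robot.pinpoint(l,n)[:2]: X=atz(n,r["centre"],z);print(l,round(r["p"],2),np.round(r["centre"]),X.round(4),((X[:2]-C)@np.stack([u,v],1)).round(4))
red=((hsv[...,0]<8)|(hsv[...,0]>172))&(hsv[...,1]>150)&(d>0)
g=(d>0)&(P[...,2]>.087)&(P[...,2]<.103)&(abs(s[...,0])<.04)&(abs(s[...,1]+.08)<.05)
for nm,m in(("grip",g&~red),("red",(d>0)&red&(P[...,2]>.07)&(P[...,2]<.1)&(abs(s[...,1]+.1)<.04))):
    if m.any(): print(nm,m.sum(),"x",np.percentile(s[m][:,0],[3,97]).round(4),"y",np.percentile(s[m][:,1],[3,97]).round(4),P[m][:,2].max())
im,d=snap("side","d4");bar("side",im,d,(.497,.192),.08,.12)
a=cv2.resize(cv2.imread("pics/w4.png"),(600,375)); b=cv2.resize(im[220:330,250:400,::-1],None,fx=1.3,fy=1.3)
c=np.zeros((540,600,3),np.uint8); c[:375]=a; c[380:380+b.shape[0],:b.shape[1]]=b; cv2.imwrite("pics/m4.png",c)
E
```

```text
t: 18.1
tcp_pos: [0.5306, 0.0551, 0.176]
tcp_rot: [[0.243, -0.97, -0.001], [-0.97, -0.243, 0.0], [-0.001, 0.001, -1.0]]
ft_force: [0.1, 0.3, 0.1]
grip_width: 1.002
18.1 [0.53057393 0.0550683  0.17600552] -75.9105925631921
grip_top 0.77 [207. 314.] [0.5298 0.0583 0.095 ] [-0.0004 -0.0712]
bell_bar 0.96 [206. 149.] [0.4981 0.1909 0.1   ] [0.0009 0.0652]
grip 1003 x [-0.0148  0.0165] y [-0.0804 -0.0594] 0.09650879122618218
red 324 x [-0.0079  0.0098] y [-0.1033 -0.0928] 0.0932653452990901
side 149 mean [0.4942 0.1957 0.0948] rect 494.0 192.8 50.9 16.7 43.6 pca -135.2
```

View pics/m4.png

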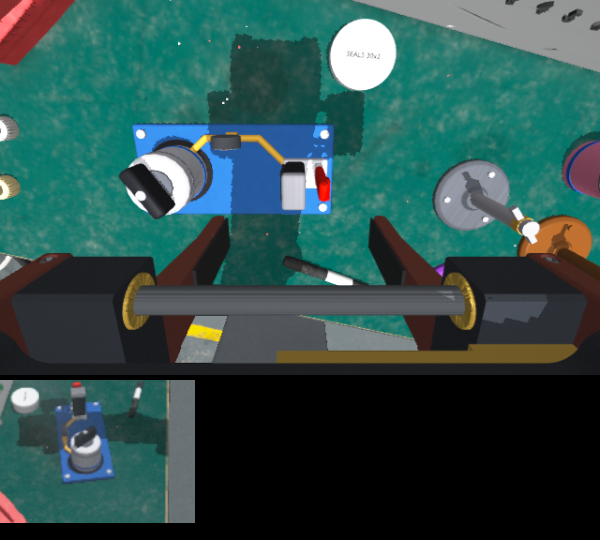

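Bell sits upright on its boss (bar seen at world (0.498, 0.191), 1 mm from the seat). The jaws are lined up with the grip (wrist view (185,293)) and the trigger (185,322), both lying between the fingers. Descending.

```bash
python3 -m creep '[[[0,0,0.03,0,0,0,1],[0.0005,0,0.06,0,0,0,1],[0.0005,0,0.085,0,0,0,1],[0.0005,0,0.1,0,0,0,1],[0.0005,0,0.11,0,0,0,1],[0.0005,0,0.113,0,0,0,1],[0.0005,0,0.113,0,0,0,0.7],[0.0005,0,0.113,0,0,0,0.65],[0.0005,0,0.113,0,0,0,0.65],[0.0005,0,0.113,0,0,0,0.65]]]'
```

```text
t: 19.35
tcp_pos: [0.5318, 0.0534, 0.0643]
tcp_rot: [[0.24, -0.971, 0.001], [-0.971, -0.24, 0.0], [0.0, -0.001, -1.0]]
ft_force: [0.2, -0.3, 0.2]
grip_width: 0.682
```

```bash
python3 -m creep '[[[0,0,0,0,0,0,0.5],[0,0,0,0,0,0,0.45],[0,0,0,0,0,0,0.3],[0,0,0,0,0,0,0.3],[0,0,0,0,0,0,0.3],[0,0,0,0,0,0,0.3]]]' 20
```

```text
t: 19.95
tcp_pos: [0.5317, 0.0533, 0.0642]
tcp_rot: [[0.241, -0.971, 0.001], [-0.971, -0.241, -0.0], [0.0, -0.001, -1.0]]
ft_force: [-1.0, -1.1, 5.6]
grip_width: 0.417
```

```bash
python3 -m creep '[[[0,0,0,0,0,0,0.3],[0,0,0,0,0,0,0.3]]]'
```

```text
t: 20.15
tcp_pos: [0.5317, 0.0533, 0.0642]
tcp_rot: [[0.241, -0.971, 0.001], [-0.971, -0.241, -0.0], [0.0, -0.001, -1.0]]
ft_force: [-0.4, -0.8, 5.2]
grip_width: 0.411
```

```bash
python3 -m creep '[[[0,0,0,0,0,0,0.2],[0,0,0,0,0,0,0.2]]]' 35
python3 -m creep '[[[0,0,0,0,0,0,0.2],[0,0,0,0,0,0,0.2],[0,0,0,0,0,0,0.2]]]' 35
python3 - <<'E'
from h import *
im,d=snap("scene","s5"); im2,_=snap("wrist","w5")
a=cv2.resize(im[140:230,250:340,::-1],None,fx=5,fy=5,interpolation=cv2.INTER_CUBIC)
b=im2[150:350,200:440,::-1]; c=np.zeros((450,700,3),np.uint8); c[:,:450]=a; c[:200,455:695]=b; cv2.imwrite("pics/m5.png",c)
E
```

```text
t: 20.35
tcp_pos: [0.5316, 0.0535, 0.0642]
tcp_rot: [[0.241, -0.971, 0.001], [-0.971, -0.241, 0.0], [0.0, -0.001, -1.0]]
ft_force: [-1.1, -0.6, 5.0]
grip_width: 0.408
t: 20.65
tcp_pos: [0.5316, 0.0535, 0.0642]
tcp_rot: [[0.241, -0.971, 0.001], [-0.971, -0.241, -0.0], [0.0, -0.001, -1.0]]
ft_force: [-1.0, 0.3, 5.0]
grip_width: 0.407
```

View pics/m5.png

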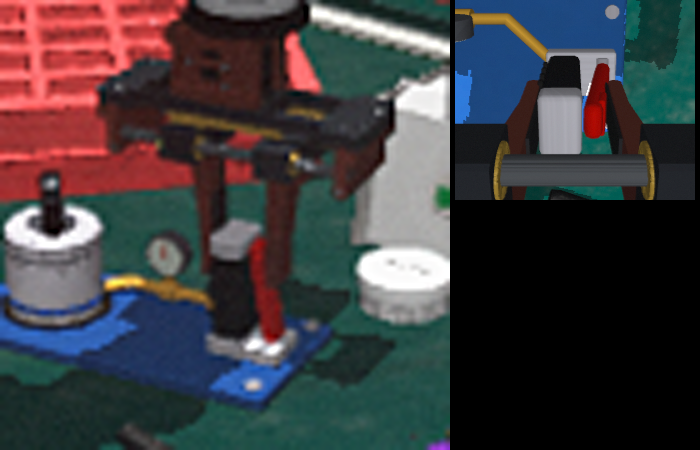

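The lever is tilted in against the grip. Width barely moved (0.411 to 0.407) when I raised the force from 20 to 35 N, so it is on its stop, and it has been held for more than 0.5 s. Releasing and backing off.

```bash
python3 -m creep '[[[0,0,0,0,0,0,0.9],[0,0,0,0,0,0,0.9],[0,0,0,0,0,0,0.9],[0,0,0,0,0,0,0.9],[0,0,0,0,0,0,0.9],[0,0,0,0,0,0,0.9],[0,0,0,0,0,0,0.9]]]'
python3 -m creep '[[[0,0,-0.02,0,0,0,0.9],[0,0,-0.05,0,0,0,0.9],[0,0,-0.09,0,0,0,0.9],[0,0,-0.13,0,0,0,0.9],[0,0,-0.15,0,0,0,0.9],[0,0,-0.15,0,0,0,0.9],[0,0,-0.15,0,0,0,0.9],[0,0,-0.15,0,0,0,0.9]]]'
python3 - <<'E'
from h import *
o=robot.get_obs();print(o["t"],o["tcp_pos"],o["ft_force"])
n="wrist";im,d=snap(n,"w6"); P=cloud(n,d)
hsv=cv2.cvtColor(im,cv2.COLOR_RGB2HSV).astype(int)
u=np.array([np.cos(np.radians(14)),np.sin(np.radians(14))]); v=np.array([-u[1],u[0]]); s=(P[...,:2]-[.513,.1275])@np.stack([u,v],1)
red=((hsv[...,0]<8)|(hsv[...,0]>172))&(hsv[...,1]>150)&(d>0)&(P[...,2]>.07)&(P[...,2]<.1)&(abs(s[...,1]+.1)<.04)
print("red y",np.percentile(s[red][:,1],[3,97]))
bar(n,im,d,(.497,.192),.092,.115)
q=P[(d>0)&(np.hypot(P[...,0]-.497,P[...,1]-.192)<.04)&(P[...,2]>.06)&(P[...,2]<.08)]; print("bell top z",np.median(q[:,2]),cv2.minEnclosingCircle((q[:,:2]*1000).astype(np.float32)))
im2,_=snap("scene","s6")
a=cv2.resize(im2[140:230,230:320,::-1],None,fx=4,fy=4,interpolation=cv2.INTER_CUBIC)
c=np.zeros((400,790,3),np.uint8); c[:360,:360]=a; c[:400,365:790]=cv2.resize(im[:,:,::-1],(640,400))[:,60:485]; cv2.imwrite("pics/m6.png",c)
E
```

```text
t: 21.45
tcp_pos: [0.5312, 0.0535, 0.0636]
tcp_rot: [[0.241, -0.971, -0.0], [-0.971, -0.241, 0.0], [-0.0, 0.0, -1.0]]
ft_force: [0.3, -0.0, 0.1]
grip_width: 0.896
t: 22.25
tcp_pos: [0.5303, 0.0532, 0.2122]
tcp_rot: [[0.24, -0.971, -0.002], [-0.971, -0.24, -0.001], [-0.0, 0.002, -1.0]]
ft_force: [-0.6, -0.4, 0.3]
grip_width: 0.907
22.25 [0.53034105 0.05316167 0.21224575] [-0.62144002 -0.38207037  0.33710875]
red y [-0.10275488 -0.09292462]
wrist 868 mean [0.4982 0.1893 0.0983] rect 496.9 190.0 51.4 14.7 46.8 pca 46.9
bell top z 0.07145924118472205 ((496.87603759765625, 189.85411071777344), 32.2944221496582)
```

View pics/m6.png

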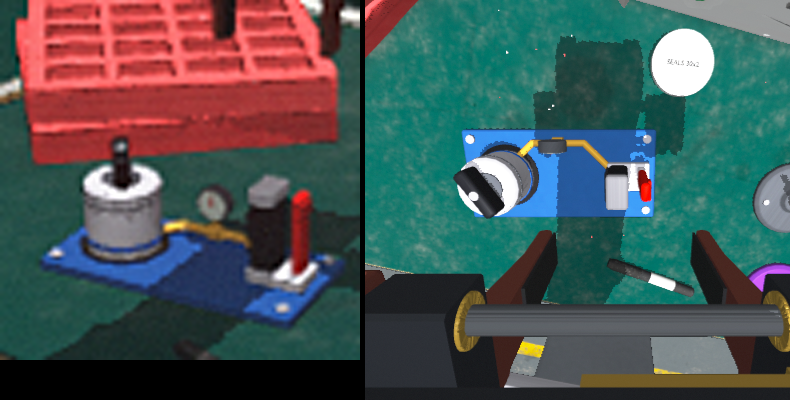

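The bell top is at 0.0715 m (0.072 m when fully seated) and it stands upright. The trigger is back at rest and the arm is clear. Handing in.

```bash
python3 -c "
from cell import robot
print(robot.sign_off())"
```

```text
the job is handed in; nothing more can be done
None
```

The job is done and handed in at about 22.4 s of the 54 s allowed.

- **Unlocking:** I gripped the silver bell by its bar and turned it anticlockwise. Light lifts at 26°, 34°, 42° and 50° were blocked by the pin, with 12–18 N at the wrist including the bell's weight. At 58° it rose freely; I turned it 2° more and lifted it off the peg.
- **Seating:** I lowered the bell over the boss until it met the plate at the predicted height, with about 9 N of contact, and released it. The last depth check put its top at 71.5 mm (72 mm expected when fully down), centred about 1 mm from the measured seat and looking upright.
- **Trigger:** I squeezed it at 20 N, then 35 N, and held it for roughly 0.8 s, a little longer than the half second asked. Raising the force changed the opening by only about 0.4 mm, and the picture showed the lever tilted right in. The opening stopped at 36 mm rather than the nominal 34 mm. I put that down to the finger touching the lever below the pad, and did not measure the lever's angle directly. After release the lever was back at its rest position, within 1 mm.
- **Other things:** The tin and marker looked undisturbed in the last pictures. I did not re-measure the bystanders, but nothing in the forces or pictures suggested I had touched one.

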